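# Load the matching graduated filter into the holder and bolt it in

### The arm

A 6-joint arm with a two-finger parallel gripper is mounted at the origin on the work surface. World frame = base frame: x ahead of the robot, y to its left, z up, the work surface at z = 0. Lengths are in m, angles in degrees, forces in N, time in s.
With the tool pointing down it reaches from about 0.325 to 0.9 m from the base axis. Payload 6.1 kg.
Tool frame: the origin (TCP) lies on the centre line of the jaws, within the pads' length; the fingertips stand 25 mm ahead of it and the grasp point (between the pads) lies 6 mm ahead of it; z points along the fingers, y is the line along which they close (so a half turn about z gives the same grasp; the last joint's range is limited). The gripper opens to 87 mm and grips with 3 to 60 N. Pads are 19 mm wide; open, the fingers measure 117 mm over their backs; the gripper's body (75 mm by 190 mm) begins 51 mm behind the grasp point.
Start: joints at [63.077, 12.628, 87.462, -0, 79.91, -7.225], TCP at [0.211, 0.588, 0.248] pointing down, gripper open.
Joint ranges: [-170.65, 170.65], [-52.31, 119.04], [5.05, 147.46], [-71.25, 251.25], [11.57, 151.72], [-153.62, 153.62]. Speed limits (degrees/s): [147.25, 147.25, 172.46, 180, 180, 180].

### API

Orientations are given as a 3x3 rotation matrix whose columns are the frame's x, y, z axes.
In Python, from workcell import manip gives the robot as it stands.
- The arm moves only by the tool jog_arm, never from a script. Its argument "deltas" is a list of rows, each a list of 4 numbers: the shift along the tool's x, y, z normalised to -1 to 1, where 1 is 2 cm, then the turn about the tool's z normalised to -1 to 1, where 1 is 5 degrees. A call has 1 to 20 rows; each row shifts and turns the commanded pose from where the row before left it, along the tool's axes as they then stand; what a row does not reach is not made up. A row lasts 1/12 s, in which the tool goes at most 41.7 mm and 7.16 degrees, less where a joint would pass 70% of its speed; a pose out of reach is approached as far as the arm can. A call with a number of a shift or a turn outside -1 to 1 is refused whole. A call with a gripper value outside its range is refused whole. "jaw" is the opening, from 0 (shut) to 1 (fully open), set as the call begins (left out, the last holds). The fingers move at their own pace and stop on an object; the grip force is fixed at half the most. Time passes only in rows, so rows that do not move let the fingers close. It gives the time, the measured TCP pose, the force, the opening and the grip force at its end, in the units of the state.
- manip.state(): the state, without advancing time (a new reading comes with each control period).
- manip.camera(name): name is "side" or "top" or "wrist"; returns a dict with "image" (480x640x3 uint8, red, green, blue), "vfov" (degrees; the focal length in pixels is half the picture's height over the tangent of half this angle, whatever the lens; pixels are square), "cx", "cy" (the principal point, pixels), "k1" (the pictures are not rectified: a ray, as slopes to the right and down, at radius r is drawn at 1 + k1 r^2 times it, then the intrinsics apply), "R" (3x3) and "t" (3): a world point X has camera coordinates R X + t; the wrist camera has in their place "mount" (4x4, takes a point from camera to tool coordinates, whose origin is the TCP and whose axes are the flange's). Camera axes: x right, y down, z forward; pixel columns grow to the right and rows downward; lengths in m; the calibration is good to about 2 mm. A picture is of the moment at which its call begins: read the wrist's pose just before it. There is no depth.
- manip.job_done(): hands the job in; it is judged then, once.
The state is a dict: "clock": time; "joint_positions": joint angles; "joint_velocities": joint speeds; "effort": joint torques, N m; "eef_pos": TCP position; "tcp_rot": TCP orientation; "ft_force": force on the tool from outside, world axes, zero at the start; "torque": the same for the moment, N m; "grip_width": finger opening in m; "finger_force": force on a finger pad.
Only numpy, scipy, OpenCV 4.12 (cv2) and the standard library are available. Lean on these libraries where they do the work, as an engineer would, in place of code of your own. Each camera call takes 0.05 s, during which the arm holds its last target. There are 200 camera calls.

### The job

One of the three framed graduated filters in the rack is the right width for the square filter holder's guides: the other two are too wide, or so narrow that they would rattle. Pull back the holder's bolt, take the right filter from the rack and slide it gently down the guides, under their lips, foot first and fully home, then push the bolt shut over its top edge. Leave the other two filters in the rack and the adapter ring and lens hood where they are.

Things in the scene. Friction and masses are not known exactly. Their poses are not given: they have to be found in the camera images.
- holder: fixed black resin filter holder on a 160 x 150 mm base. Origin: centre of the base's underside, z up, +y to the bolt's side. Its open-topped channel leans 26 degrees from vertical, mouth towards the robot: up-slope direction (-0.438, 0, 0.899), outward normal (0.899, 0, 0.438) in this frame. Channel 94 mm wide (y), 14 mm deep (along the normal)
- seat (a point): centre of the channel's floor (its stop), midway between the guides and between back and lips: at x 56, y 0, z 53 mm in the holder's frame. A filter fully home has its foot's centre here, within the channel's play, and its top edge 130 mm up the slope
- mouth (a point): centre of the channel's flared mouth, 122 mm up the slope from seat. Straight guides reach 108 mm up, flares 14 mm more. Lips overhang the channel's front by 10 mm each side; its back is open 70 mm wide from 88 mm upwards, so fingers have room round a filter's top edge
- bolt (a joint): travel (m) of the bolt across the mouth: 0 shut (bar covers the channel from 12 mm off its centre line outwards, 3.5 mm above the top edge of a filter that is home), 0.05 fully open (channel clear). It slides along the holder's +y to open, about 1.5 N friction, and stays where left
- bolt_knob (a point): middle of the bolt's round aluminium knob (16 mm diameter, 32 mm long, axis up the slope) on a bar of 70 mm (y) x 12 x 10 mm. The bar's upper face is 16 mm below this point along the slope, the knob's end 16 mm above. Shut, the knob is 45 mm to the holder's +y of the channel's centre line; open, 95 mm
- rack: fixed plywood rack, 351 mm wide (y), base 150 mm deep. Origin: centre of the base's underside, z up. Back board leaning 26 degrees like the holder's channel, 78 mm up the slope; three bays at y = -115, 0 and 115 mm with low ribs between, and a foot ledge with a 12 mm high front lip. Filters come out up the slope
- filter_a: graduated filter: shaded glass in a grey hard plastic frame, 74 mm wide (y), 130 long (z), 10 thick all over (x), 0.12 kg. Origin: centre of its foot (lower end); +z runs up to its top edge, +x squarely out of its upper face. Stands in one of the rack's bays, leaning 26 degrees from vertical, top towards the robot; its top 50 mm are free of the rack, front and back
- filter_b: graduated filter: shaded glass in a grey hard plastic frame, 88 mm wide (y), 130 long (z), 10 thick all over (x), 0.12 kg. Origin: centre of its foot (lower end); +z runs up to its top edge, +x squarely out of its upper face. Stands in one of the rack's bays, leaning 26 degrees from vertical, top towards the robot; its top 50 mm are free of the rack, front and back
- filter_c: graduated filter: shaded glass in a grey hard plastic frame, 102 mm wide (y), 130 long (z), 10 thick all over (x), 0.12 kg. Origin: centre of its foot (lower end); +z runs up to its top edge, +x squarely out of its upper face. Stands in one of the rack's bays, leaning 26 degrees from vertical, top towards the robot; its top 50 mm are free of the rack, front and back
- adapter_ring: bystander: steel ring lying flat, 82 mm outer diameter, 8 mm high; origin at the centre of its underside
- lens_hood: bystander: blue silicone lens hood, a flaring tube up to 86 mm in diameter, 50 mm high; origin at the centre of its underside
Not all that is in view belongs to the job. There is more than one size of the holder; the job needs the smallest.

How it is judged (in metres and radians):
On the way, in this order (a step that is already met when the one before it is completed fails the run):
1. the bolt is drawn back (more than 45 mm) while the filters are all in the rack (value of joint bolt above 0.045 m and distance of each of filter_b, filter_a, filter_c from where it was at the start of the episode below 0.03 m), for 0.1 s.
2. the 88 mm filter is taken from the rack (more than 100 mm from its place) (distance of filter_b from where it was at the start of the episode above 0.1 m), for 0.1 s.
3. the 88 mm filter is fully home in the holder, with the bolt still open (distance between filter_b and seat below 0.008 m and angle between the y axis of filter_b and the y axis of holder, either way round below 0.09 rad and angle between filter_b's own z axis and vertical between 0.36 and 0.55 rad and value of joint bolt above 0.04 m), for 0.2 s.
At the end, for the whole second after the job is handed in: The 88 mm filter is home in the holder: foot's centre within 8 mm of seat, its y axis within 0.09 rad of the holder's, leaning 0.36 to 0.55 rad, at rest; the bolt is shut to less than 8 mm; the 74 and 102 mm filters are within 30 mm of where they started (distance between filter_b and seat below 0.008 m and angle between the y axis of filter_b and the y axis of holder, either way round below 0.09 rad and angle between filter_b's own z axis and vertical between 0.36 and 0.55 rad and value of joint bolt below 0.008 m and linear speed of filter_b below 0.02 m/s and distance of each of filter_a, filter_c from where it was at the start of the episode below 0.03 m); the robot touches nothing.
It fails at once if a wrong filter is taken out of its place (more than 60 mm) (distance of any of filter_a, filter_c from where it was at the start of the episode above 0.06 m).
It fails at once if the filter is let fall onto the stop (faster than 0.4 m/s within 30 mm of its seat) (distance between filter_b and seat below 0.03 m and linear speed of filter_b above 0.4 m/s).
It fails at once if the adapter ring or the lens hood is moved by more than 25 mm (distance of any of adapter_ring, lens_hood from where it was at the start of the episode above 0.025 m).
It also fails if it takes over 70 s, if anything falls off the work surface, if the arm or the gripper's body presses on something with over 40 N, if the wrist force passes 120 N, or if a joint passes its speed limit or range.

## Working session

There is one attempt and no reset: what is moved stays moved. The work goes in short steps, Python scripts to look and compute and a tool call to move; the robot and the scene stay as the last step left them, time stands still between calls to the robot, and variables do not carry over. Pictures are saved under pics/ and viewed, at most 10 in all, crops included, and the job is handed in when it is done.

Besides the shell and the picture viewer there is one more tool, called after ">>>" as name(argument=value, ...) on one line, values as JSON. jog_arm: Moves the arm, as the interface text tells. Its arguments: {"type":"object","properties":{"deltas":{"type":"array"},"jaw":{"type":"number"}},"required":["deltas"]}

```bash
mkdir -p pics; ls; python3 - <<'E'
from workcell import manip
import cv2,json,numpy as np
s=manip.state();print({k:np.round(v,3).tolist() for k,v in s.items()})
C={}
for n in("side","top","wrist"):
    c=manip.camera(n);cv2.imwrite(f"pics/{n}0.png",c["image"][:,:,::-1])
    c={k:(np.array(v).tolist()) for k,v in c.items() if k!="image"};C[n]=c;print(n,c)
json.dump(C,open("cams.json","w"))
E
```

```text
pics
{'clock': 0.0, 'joint_positions': [63.077, 12.674, 87.526, -0.0, 79.909, -7.222], 'joint_velocities': [0.017, -0.085, 0.016, -0.0, 0.031, 0.015], 'effort': [-0.0, -49.458, -38.74, 0.07, 0.056, -0.0], 'eef_pos': [0.21, 0.588, 0.246], 'tcp_rot': [[-0.941, 0.337, -0.001], [0.337, 0.941, -0.002], [0.0, -0.002, -1.0]], 'ft_force': [0.143, 0.342, 0.262], 'torque': [-0.011, -0.009, -0.021], 'finger_force': 0.0, 'grip_width': 0.087}
side {'vfov': 45.37641995574977, 'cx': 328.75229240287564, 'cy': 236.90372661476877, 'k1': 0.06462217100481496, 'R': [[0.9513209920359817, -0.3075523572952599, -0.019997940739090104], [-0.22587352575114927, -0.6515845546670561, -0.7241676038625857], [0.20968910433406, 0.6934328486893758, -0.689334000236545]], 't': [-0.453447270564384, 0.30693934219996144, 1.2284136827946885]}
top {'vfov': 55.832994298887655, 'cx': 314.4970244988965, 'cy': 236.35038723769784, 'k1': -0.005887677977045156, 'R': [[0.027188874375812244, -0.9995835829254829, -0.009665705149171902], [-0.9901408205852883, -0.025600349720452893, -0.13771629353450598], [0.1374115006863254, 0.01331476023234866, -0.9904245537339463]], 't': [0.1186772598827959, 0.5546161673050546, 1.3949756154690012]}
wrist {'vfov': 61.30682733790951, 'cx': 315.6133171844136, 'cy': 239.49326795679846, 'k1': -0.03137115295042709, 'mount': [[0.000253990287134837, -0.9688658595901228, -0.24758610948440685, 0.06723534848922307], [0.9999999244223091, 0.00017320453600546158, 0.0003480740759505543, -0.000152078185573723], [-0.00029435405158221493, -0.24758617917985515, 0.9688658303577492, -0.1374383344140238], [0.0, 0.0, 0.0, 1.0]]}
```

View pics/top0.png

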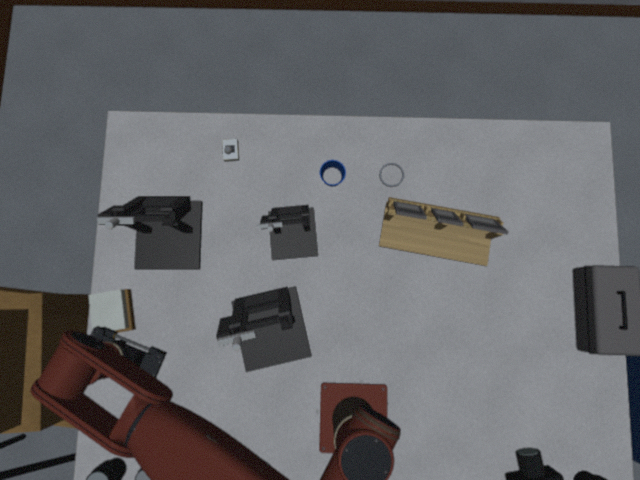

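View pics/side0.png

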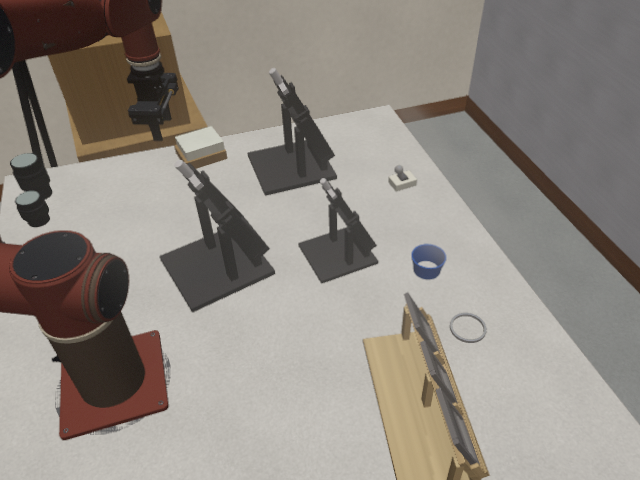

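The smallest holder is the middle one (base around 270–318, 207–258 in top; 300–377, 230–278 in side). The rack is at right. I'll enlarge both.

```bash
python3 - <<'E'
import cv2,numpy as np
t=cv2.imread("pics/top0.png");s=cv2.imread("pics/side0.png")
def crop(im,x,y,w,h,k): return cv2.resize(im[y:y+h,x:x+w],None,fx=k,fy=k,interpolation=cv2.INTER_CUBIC)
a=crop(t,250,195,80,75,5); b=crop(s,295,170,100,112.0.__int__(),4)
out=np.zeros((600,800,3),np.uint8); out[:375,:400]=a; out[:448,400:800]=b
cv2.imwrite("pics/h1.png",out)
a=crop(t,370,185,150,90,5)
cv2.imwrite("pics/r1.png",a)
E
```

```text
(no output)
```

View pics/h1.png

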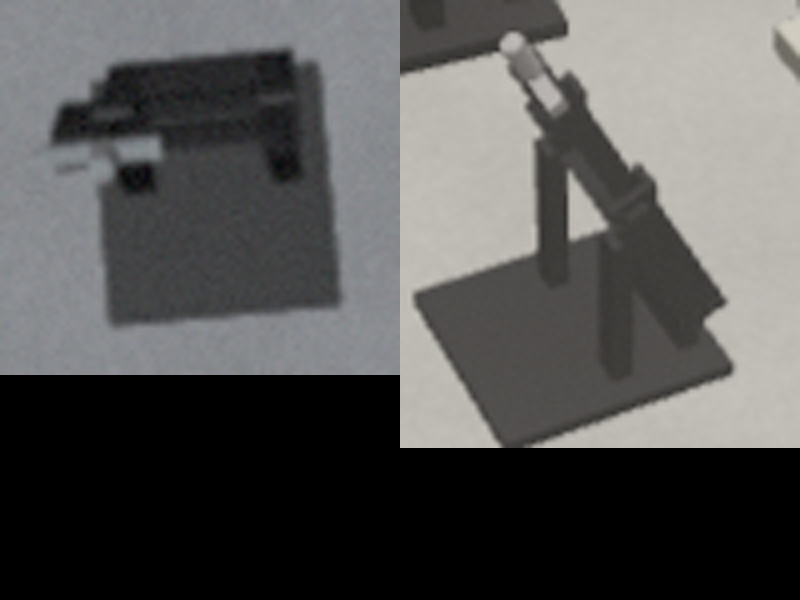

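View pics/r1.png

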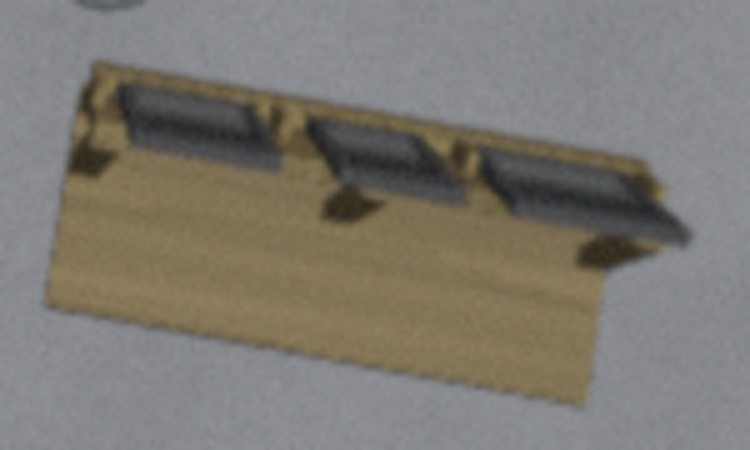

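Filter widths in the rack picture are about 147 px (left), 120 px (middle) and 177 px (right). So the 88 mm filter is in the left bay (y=+115). Next I'll fit poses.

```bash
cat > h.py <<'E'
import numpy as np,json,cv2
from scipy.optimize import least_squares
from scipy.spatial.transform import Rotation as Ro
C=json.load(open("cams.json"))
def proj(n,X,Rt=None):
    c=C[n]
    if Rt is None: R,t=np.array(c["R"]),np.array(c["t"])
    else: R,t=Rt
    p=np.atleast_2d(X)@R.T+t; s=p[:,:2]/p[:,2:]
    s=s*(1+c["k1"]*(s**2).sum(1,keepdims=True)); f=240/np.tan(np.radians(c["vfov"]/2))
    return s*f+[c["cx"],c["cy"]]
def wristRt(s):  # world->camera from a state
    M=np.eye(4);M[:3,:3]=s["tcp_rot"];M[:3,3]=s["eef_pos"]
    W=np.linalg.inv(M@np.array(C["wrist"]["mount"]));return W[:3,:3],W[:3,3]
def place(p,X): # p=x,y,yaw
    c,s=np.cos(p[2]),np.sin(p[2]);X=np.atleast_2d(X)
    return X@np.array([[c,s,0],[-s,c,0],[0,0,1]])+[p[0],p[1],0]
UP=np.array([-.438,0,.899]);NO=np.array([.899,0,.438]);SEAT=np.array([.056,0,.053])
def fit(obs,p0):
    f=lambda p:np.concatenate([(proj(o[0],place(p,o[1]),*(o[3:4]))-o[2]).ravel() for o in obs])
    r=least_squares(f,p0,loss="soft_l1");return r.x,r.fun.reshape(-1,2)
E
python3 - <<'E'
from h import *
T=lambda u,v:(250+u/5-.4,195+v/5-.4); S=lambda u,v:(295+(u-400)/4-.4,170+v/4-.4); R=lambda u,v:(370+u/5-.4,185+v/5-.4)
obs=[("top",[-.08,.075,0],T(112,325)),("top",[-.08,-.075,0],T(341,303)),("top",[.08,-.075,0.01],T(318,62)),
("side",[-.08,.075,.01],S(415,296)),("side",[-.08,-.075,0],S(510,447)),("side",[.08,-.075,0],S(733,373))]
p,r=fit(obs,[.7,.15,0]);print(p,np.degrees(p[2]));print(r.round(2))
K=SEAT+.1335*UP+.026*UP+np.array([0,.045,0]) # rough knob mid
for n in("top","side"): print(n,proj(n,place(p,[SEAT+.122*UP+[0,.047,0],SEAT+.122*UP+[0,-.047,0],K,K+.016*UP])).round(1).tolist())
print("knob obs",S(513,42))
obs=[("top",[-.075,.1755,0],R(46,305)),("top",[-.075,-.1755,0],R(585,405))]
q,r=fit(obs,[.7,-.2,0]);print(q,np.degrees(q[2]),r.round(2))
E
```

```text
[0.56653376 0.20571116 0.12651344] 7.248686344894772
[[-0.27 -0.14]
 [ 0.1  -0.37]
 [-0.22 -1.09]
 [-0.89 -0.66]
 [-0.75  2.49]
 [ 0.55  0.26]]
top [[273.1, 225.4], [305.3, 222.2], [273.1, 229.1], [272.8, 230.8]]
side [[329.3, 195.1], [346.3, 217.9], [323.2, 186.6], [320.4, 182.7]]
knob obs (322.85, 180.1)
[ 0.57800217 -0.26038893 -0.15945537] -9.13611960703438 [[ 0.01  0.  ]
 [-0.01 -0.  ]]
```

>>> jog_arm(deltas=[[0,0,-1,-0.9],[0,0,-1,-0.9],[0,0,-1,-0.9],[0,0,-1,-0.9],[0,0,-1,-0.9],[0,0,-1,-0.9],[-0.9,-1,0,0],[-0.9,-1,0,0],[-0.9,-1,0,0],[-0.9,-1,0,0],[-0.9,-1,0,0],[-0.9,-1,0,0],[-0.9,-1,0,0],[-0.9,-1,0,0],[-0.9,-1,0,0],[-0.9,-1,0,0],[-0.9,-1,0,0],[-0.9,-1,0,0],[-0.9,-1,0,0],[-0.9,-1,0,0]])

```text
clock: 1.82
eef_pos: [0.497, 0.3416, 0.3671]
tcp_rot: [[-0.992, -0.127, -0.001], [-0.127, 0.992, -0.0], [0.001, -0.0, -1.0]]
ft_force: [-0.1, -0.1, -0.2]
grip_width: 0.0871
finger_force: 0.0
```

>>> jog_arm(deltas=[[0,-1,0,0],[0,-1,0,0],[0,-1,0,0],[0,-1,0,0],[0,-1,0,0],[0,-1,0,0],[0,0,0,0],[0,0,0,0],[0,0,0,0]])

```text
clock: 2.57
eef_pos: [0.5114, 0.224, 0.3674]
tcp_rot: [[-0.992, -0.127, -0.0], [-0.127, 0.992, 0.0], [0.0, 0.0, -1.0]]
ft_force: [-0.5, 1.2, 0.3]
grip_width: 0.0867
finger_force: 0.0
```

```bash
cat >> h.py <<'E'
def snap(name):
    from workcell import manip
    s=manip.state();c=manip.camera("wrist");cv2.imwrite(f"pics/{name}.png",c["image"][:,:,::-1])
    json.dump({k:np.array(s[k]).tolist() for k in("eef_pos","tcp_rot")},open(f"{name}.json","w"));return s
def loadRt(name): return wristRt(json.load(open(f"{name}.json")))
E
python3 - <<'E'
from h import *
s=snap("w1");print(s["clock"],s["eef_pos"],np.round(s["tcp_rot"],3))
E
```

```text
2.5667 [0.51137373 0.22401904 0.36739851] [[-0.992 -0.127 -0.   ]
 [-0.127  0.992  0.   ]
 [ 0.     0.    -1.   ]]
```

View pics/w1.png

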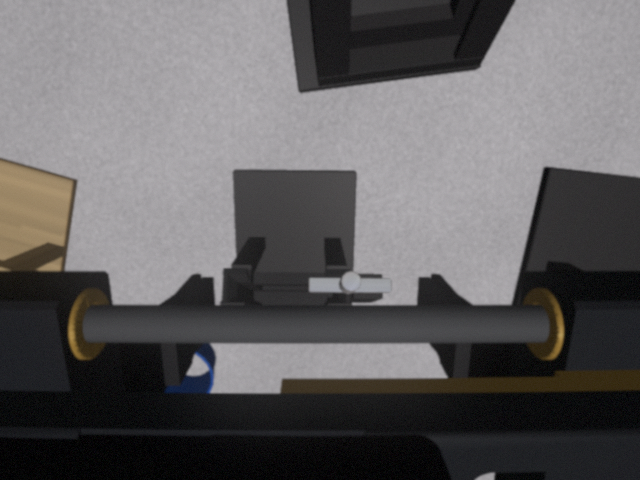

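The wrist picture shows the holder's near base corners at (234,170) and (355,170), the knob end at (350,280), and the bar from (309,285) to (391,285). It is square to the tool.

```bash
python3 - <<'E'
from h import *
T=lambda u,v:(250+u/5-.4,195+v/5-.4); S=lambda u,v:(295+(u-400)/4-.4,170+v/4-.4)
W=loadRt("w1")
K=SEAT+.1605*UP+np.array([0,.045,0])
obs=[("top",[-.08,.075,0],T(112,325)),("top",[-.08,-.075,0],T(341,303)),
("side",[-.08,.075,.01],S(415,296)),("side",[.08,-.075,0],S(733,373)),
("wrist",[-.08,-.075,0],(234,170),W),("wrist",[-.08,.075,0],(355.5,170),W),("wrist",K+.016*UP,(350,280),W),("side",K+.016*UP,S(513,42))]
p,r=fit(obs,[.57,.2,.13]);print(p,np.degrees(p[2]));print(r.round(2))
np.save("holder.npy",p)
print("knob",place(p,K),"seat",place(p,SEAT),"mouth",place(p,SEAT+.122*UP))
from workcell import manip
s=manip.state();R=np.array(s["tcp_rot"]);print("units to knob TCP:",(R.T@(place(p,K)[0]-s["eef_pos"]))/.02)
E
```

```text
[0.56818779 0.20650699 0.12576348] 7.2057168110409275
[[-0.51 -0.67]
 [-0.15 -0.86]
 [-0.36 -1.03]
 [ 1.03 -0.09]
 [ 0.96  0.76]
 [ 0.89  0.89]
 [-7.62 -8.44]
 [-2.1   2.  ]]
knob [[0.54835727 0.24935804 0.1972895 ]] seat [[0.62374552 0.2135312  0.053     ]] mouth [[0.57073154 0.2068286  0.162678  ]]
units to knob TCP: [-1.99887994  1.00137841  8.50650425]
```

```bash
python3 - <<'E'
from h import *
W=loadRt("w1");p=np.load("holder.npy")
S=lambda u,v:(295+(u-400)/4-.4,170+v/4-.4)
f=lambda X:np.concatenate([(proj("wrist",X,W)-(350,281)).ravel(),(proj("side",X)-S(513,42)).ravel()])
r=least_squares(f,[.55,.25,.21]);print("knob end tri",r.x,r.fun)
K=SEAT+.1605*UP+np.array([0,.045,0]);print("model knob end",place(p,K+.016*UP))
B=SEAT+.1445*UP
print("bar ends wrist",proj("wrist",place(p,[B+[0,.012,0],B+[0,.082,0]]),W),"top",proj("top",place(p,[B+[0,.012,0],B+[0,.082,0]])))
im=cv2.imread("pics/w1.png");cv2.imwrite("pics/w1c.png",cv2.resize(im[150:320,190:400],None,fx=3.5,fy=3.5,interpolation=cv2.INTER_CUBIC))
E
```

```text
knob end tri [0.54865682 0.25554288 0.21050801] [-0.00314477  0.02492073 -0.06988977  0.03519724]
model knob end [[0.54140462 0.24847901 0.2116735 ]]
bar ends wrist [[300.5866521  276.24945422]
 [383.82432608 276.32418466]] top [[284.63369895 225.8198057 ]
 [260.23454568 228.24008688]]
```

View pics/w1c.png

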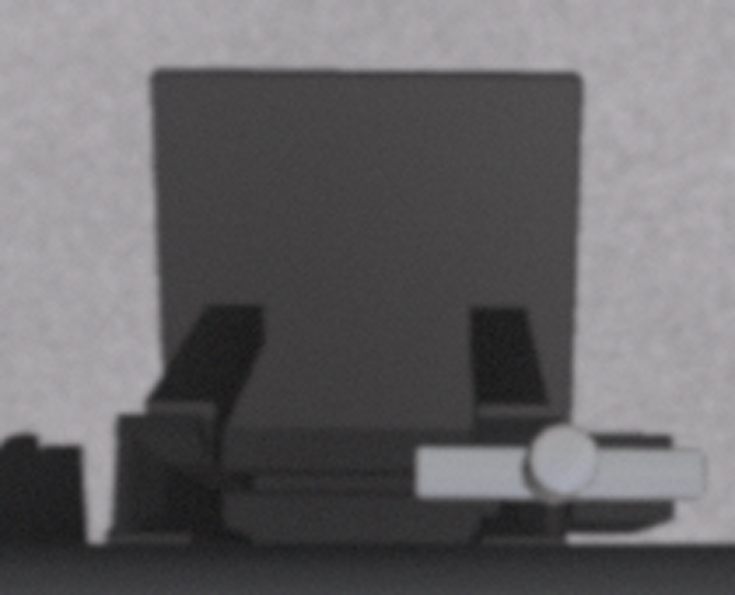

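The crop shows the knob end at about (350,281) and the bar's left end at 308.6. The guides' inner edges are at about 252 and 325, so the bolt seems to stand a few mm off fully shut. I'll go to the triangulated knob.

>>> jog_arm(deltas=[[-0.45,0.27,0.9,0],[-0.45,0.27,0.9,0],[-0.45,0.27,0.9,0],[-0.45,0.27,0.9,0],[-0.45,0.27,0.9,0],[0,0,1,0],[0,0,1,0],[0,0,1,0],[0,0,0,0],[0,0,0,0]])

```text
clock: 3.45
eef_pos: [0.5515, 0.2568, 0.2162]
tcp_rot: [[-0.992, -0.128, -0.003], [-0.128, 0.992, -0.001], [0.003, -0.0, -1.0]]
ft_force: [-1.1, -0.4, 0.8]
grip_width: 0.0869
finger_force: 0.0
```

>>> jog_arm(deltas=[[0,0,0,0],[0,0,0,0],[0,0,0,0],[0,0,0,0],[0,0,0,0],[0,0,0,0],[0,0,0,0],[0,0,0,0]], jaw=0)

```text
clock: 4.12
eef_pos: [0.5527, 0.2562, 0.2176]
tcp_rot: [[-0.992, -0.127, 0.0], [-0.127, 0.992, 0.0], [-0.0, 0.0, -1.0]]
ft_force: [0.3, -0.3, -0.4]
grip_width: 0.0417
finger_force: 0.0
```

>>> jog_arm(deltas=[[0,0,0,0],[0,0,0,0],[0,0,0,0],[0,0,0,0],[0,0,0,0],[0,0,0,0],[0,0,0,0]])

```text
clock: 4.7
eef_pos: [0.5526, 0.2562, 0.2175]
tcp_rot: [[-0.992, -0.127, -0.0], [-0.127, 0.992, 0.0], [0.0, 0.0, -1.0]]
ft_force: [-0.8, 1.2, -0.6]
grip_width: 0.015
finger_force: 30.0
```

>>> jog_arm(deltas=[[0,0.35,0,0],[0,0.35,0,0],[0,0.35,0,0],[0,0.35,0,0],[0,0.35,0,0],[0,0.35,0,0],[0,0.1,0,0],[0,0,0,0],[0,0,0,0]])

```text
clock: 5.45
eef_pos: [0.5476, 0.2981, 0.2174]
tcp_rot: [[-0.992, -0.127, 0.001], [-0.127, 0.992, -0.004], [-0.0, -0.004, -1.0]]
ft_force: [2.9, -8.4, -0.5]
grip_width: 0.0149
finger_force: 30.0
```

>>> jog_arm(deltas=[[0,0.1,0,0],[0,0.1,0,0],[0,0.1,0,0],[0,0,0,0],[0,0,0,0]])

```text
clock: 5.87
eef_pos: [0.5477, 0.2987, 0.2172]
tcp_rot: [[-0.992, -0.125, 0.0], [-0.125, 0.992, -0.014], [0.002, -0.014, -1.0]]
ft_force: [3.7, -25.8, 2.4]
grip_width: 0.0151
finger_force: 30.0
```

>>> jog_arm(deltas=[[0,-0.25,0,0],[0,0,0,0],[0,0,0,0],[0,0,0,0]], jaw=0.7)

```text
clock: 6.2
eef_pos: [0.5466, 0.3019, 0.2176]
tcp_rot: [[-0.992, -0.128, -0.0], [-0.128, 0.992, 0.001], [0.0, 0.001, -1.0]]
ft_force: [-0.6, 0.5, -0.9]
grip_width: 0.0337
finger_force: 0.0
```

>>> jog_arm(deltas=[[0,0,-1,0],[0,0,-1,0],[0.5,-1,-1,0],[0.5,-1,-1,0],[0.5,-1,-1,0],[0.5,-1,-1,0],[0.5,-1,-1,0],[0.5,0,0,0],[0,0,0,0],[0,0,0,0],[0,0,0,0]])

```text
clock: 7.12
eef_pos: [0.4997, 0.195, 0.3561]
tcp_rot: [[-0.992, -0.128, -0.002], [-0.128, 0.992, 0.0], [0.002, 0.0, -1.0]]
ft_force: [-0.8, 0.0, -1.2]
grip_width: 0.0608
finger_force: 0.0
```

```bash
python3 - <<'E'
from h import *
s=snap("w2");print(s["clock"],s["eef_pos"],np.round(s["tcp_rot"],3))
E
```

```text
7.1167 [0.49969615 0.19502973 0.35607923] [[-0.992 -0.128 -0.002]
 [-0.128  0.992  0.   ]
 [ 0.002  0.    -1.   ]]
```

>>> jog_arm(deltas=[[0,-1,0,0.82],[0,-1,0,0.82],[0,-1,0,0.82],[0,-1,0,0.82],[0,-1,0,0],[0,-1,0,0],[0,-1,0,0],[0,-1,0,0],[0,-1,0,0],[0,-1,0,0],[0,-1,0,0],[0,-1,0,0],[0,-1,0,0],[0,-1,0,0],[0,-1,0,0],[0,-1,0,0],[0,-1,0,0],[0,0,0,0],[0,0,0,0],[0,0,0,0]])

```text
clock: 8.83
eef_pos: [0.4609, -0.1416, 0.3567]
tcp_rot: [[-0.987, 0.158, -0.001], [0.158, 0.987, 0.001], [0.001, 0.001, -1.0]]
ft_force: [0.2, -0.7, -0.6]
grip_width: 0.0613
finger_force: 0.0
```

```bash
python3 - <<'E'
from h import *
s=snap("w3");print(s["clock"],s["eef_pos"],np.round(s["tcp_rot"],3),s["grip_width"])
a=cv2.imread("pics/w2.png");b=cv2.imread("pics/w3.png")
np_=np.vstack([cv2.resize(a[170:320,180:440],None,fx=2,fy=2,interpolation=cv2.INTER_CUBIC)])
k=cv2.resize(b[150:300,150:550],None,fx=2,fy=2,interpolation=cv2.INTER_CUBIC)
o=np.zeros((600,800,3),np.uint8);o[:300,:520]=np_;o[300:]=k;cv2.imwrite("pics/c23.png",o)
E
```

```text
8.8333 [ 0.46086933 -0.14163999  0.35670416] [[-0.987  0.158 -0.001]
 [ 0.158  0.987  0.001]
 [ 0.001  0.001 -1.   ]] 0.06126161345677834
```

View pics/c23.png

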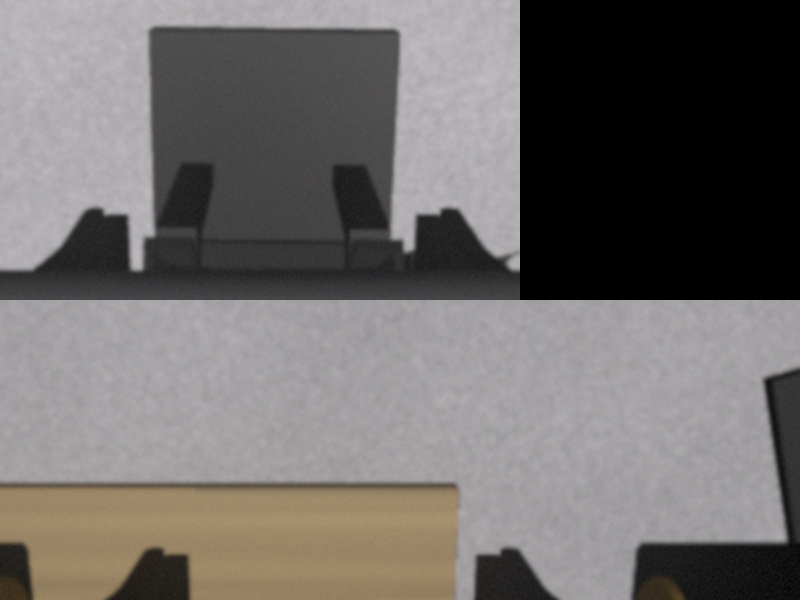

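The open holder's mouth blocks are at rows ~289, centred on column ~317. The gripper crossbar hides everything below row 305. The rack's near-left corner is at (379,242). I'll refit with these.

```bash
python3 - <<'E'
from h import *
W1=loadRt("w1");W2=loadRt("w2");W3=loadRt("w3")
obs=[("wrist",[-.08,-.075,0],(233.4,170),W1),("wrist",[-.08,.075,0],(356.3,170.9),W1),("wrist",[-.08,-.075,0],(254.5,185),W2),("wrist",[-.08,.075,0],(380,186),W2)]
T=lambda u,v:(250+u/5-.4,195+v/5-.4); S=lambda u,v:(295+(u-400)/4-.4,170+v/4-.4); R=lambda u,v:(370+u/5-.4,185+v/5-.4)
p,r=fit(obs,[.57,.2,.13]);print("wrist only",p,np.degrees(p[2]),r.round(2).tolist())
for dn in(-.007,-.012,.007):
  for s in(.108,.122,.088): print(dn,s,proj("wrist",place(p,[SEAT+s*UP+dn*NO+[0,-.035,0],SEAT+s*UP+dn*NO+[0,.035,0],SEAT+s*UP+dn*NO+[0,.047,0]]),W2).round(1).tolist())
K=SEAT+.1605*UP+[0,.052,0]
print("knob end",proj("wrist",place(p,K+.016*UP),W1),"obs 350,281; side",proj("side",place(p,K+.016*UP)),"obs",S(513,42))
ob=[("top",[-.075,.1755,0],R(46,305)),("top",[-.075,-.1755,0],R(585,405)),("wrist",[-.075,.1755,0],(379,242),W3)]
q,r=fit(ob,[.578,-.26,-.16]);print("rack",q,np.degrees(q[2]),r.round(2).tolist());np.save("rack.npy",q)
E
```

```text
wrist only [0.56855034 0.20521088 0.12016561] 6.884982016106187 [[0.84, 0.58], [-0.64, 0.49], [0.98, -0.64], [-1.33, -0.56]]
-0.007 0.108 [[278.6, 293.3], [355.1, 293.9], [368.2, 294.0]]
-0.007 0.122 [[277.3, 292.2], [356.7, 292.8], [370.3, 292.9]]
-0.007 0.088 [[280.4, 294.9], [353.1, 295.4], [365.5, 295.5]]
-0.012 0.108 [[278.8, 287.9], [355.1, 288.5], [368.1, 288.6]]
-0.012 0.122 [[277.4, 286.5], [356.7, 287.1], [370.2, 287.2]]
-0.012 0.088 [[280.5, 289.6], [353.0, 290.2], [365.4, 290.3]]
0.007 0.108 [[278.2, 308.8], [355.3, 309.4], [368.5, 309.5]]
0.007 0.122 [[276.9, 308.3], [356.9, 308.9], [370.6, 309.0]]
0.007 0.088 [[280.0, 309.6], [353.2, 310.2], [365.7, 310.2]]
knob end [[349.94542393 272.17394647]] obs 350,281; side [[319.93461625 180.70021287]] obs (322.85, 180.1)
rack [ 0.57921063 -0.25818054 -0.16551746] -9.483451913972 [[-0.75, -0.73], [-0.89, -0.1], [-0.64, -0.22]]
```

>>> jog_arm(deltas=[[-1,-0.2,0,0],[-1,-0.2,0,0],[-1,-0.2,0,0],[-1,0,0,0],[-1,0,0,0],[0,0,0,0],[0,0,0,0]], jaw=0.5)

```text
clock: 9.47
eef_pos: [0.558, -0.1689, 0.3566]
tcp_rot: [[-0.988, 0.156, -0.002], [0.156, 0.988, 0.001], [0.002, 0.001, -1.0]]
ft_force: [0.3, -0.3, 0.5]
grip_width: 0.0435
finger_force: 0.0
```

```bash
python3 - <<'E'
from h import *
s=snap("w4");print(s["clock"],s["eef_pos"],s["grip_width"])
b=cv2.imread("pics/w4.png")
cv2.imwrite("pics/w4c.png",cv2.resize(b[120:320,190:450],None,fx=3,fy=3,interpolation=cv2.INTER_CUBIC))
E
```

```text
9.4667 [ 0.55802552 -0.16889427  0.3565967 ] 0.04353317106113328
```

View pics/w4c.png

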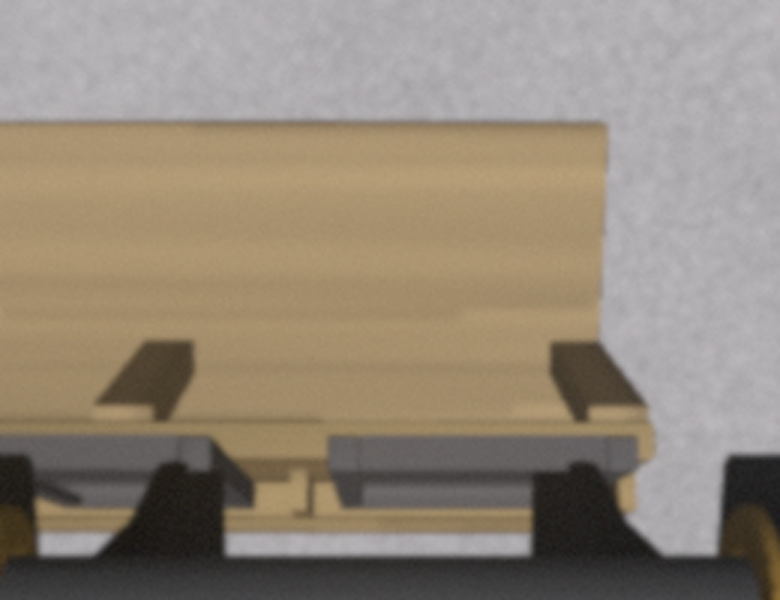

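Filter_b's top edge in the wrist picture: back edge at row 265.3, front edge at row 277.3, columns 300 to 402. I'll solve for its position.

```bash
python3 - <<'E'
from h import *
from workcell import manip
W=loadRt("w4");q=np.load("rack.npy")
R=lambda u,v:(370+u/5-.4,185+v/5-.4)
def pts(v): # v: top-edge centre xyz, yaw
    M=Ro.from_euler("z",v[3]).as_matrix();t=v[:3]
    return [t+M@(a*.005*NO+np.array([0,b*.044,0])) for a in(-1,1) for b in(-1,1)]
def f(v):
    P=pts(v);o=[(300,265.3),(402.3,265.6),(300.3,277.3),(401.3,277.2)]
    e=(proj("wrist",P,W)-o).ravel()
    t=(proj("top",P[:2])-[R(283,168),R(135,152)]).ravel()
    s=(proj("side",P[1])-(405,294.5)).ravel()
    return np.concatenate([e,t,s*.7])
r=least_squares(f,[.58,-.14,.14,-.16],loss="soft_l1");print(r.x,np.degrees(r.x[3]),f(r.x).round(1))
v=r.x;np.save("fb.npy",v)
c,s_=np.cos(q[2]),np.sin(q[2]);d=v[:2]-q[:2];print("in rack",c*d[0]+s_*d[1],-s_*d[0]+c*d[1])
s=manip.state();print("tool-frame m:",np.array(s["tcp_rot"]).T@(v[:3]-s["eef_pos"]))
E
```

```text
[ 0.60712827 -0.14583161  0.16418911 -0.15798704] -9.051990679728744 [-0.3  0.2 -0.4 -0.  -0.7 -0.2  1.1 -0.1 -0.8 -0.  -1.2 -2.3 -0.4  0.2]
in rack 0.009025180603163034 0.11541327291521336
tool-frame m: [-0.04567253  0.0305818   0.19273609]
```

Filter_b's top edge centre is at (0.607, -0.146, 0.164), yaw -9°. That puts it in the bay at y=+115, as expected. Next: turn the jaws across the plate and go down so the fingertips overlap its top by about 12 mm.

>>> jog_arm(deltas=[[0,0,0,1],[0,0,0,1],[0,0,0,1],[0,0,0,1],[0,0,0,1],[0,0,0,1],[0,0,0,1],[0,0,0,1],[0,0,0,1],[0,0,0,1],[0,0,0,1],[0,0,0,1],[0,0,0,1],[0,0,0,1],[0,0,0,1],[0,0,0,1],[0,0,0,1],[0,0,0,1],[0,0,0,0]])

```text
clock: 11.1
eef_pos: [0.5568, -0.1695, 0.358]
tcp_rot: [[0.161, 0.987, 0.0], [0.987, -0.161, -0.0], [-0.0, 0.0, -1.0]]
ft_force: [0.2, -0.7, -0.1]
grip_width: 0.0436
finger_force: 0.0
```

>>> jog_arm(deltas=[[0.5,0.8,0,0],[0.5,0.8,0,0],[0.5,0.8,0,0],[0,0,1,0],[0,0,1,0],[0,0,1,0],[0,0,1,0],[0,0,1,0],[0,0,0,0],[0,0,0,0]])

```text
clock: 11.93
eef_pos: [0.6086, -0.1475, 0.2567]
tcp_rot: [[0.156, 0.988, -0.003], [0.988, -0.156, 0.001], [0.001, -0.003, -1.0]]
ft_force: [-0.4, -0.2, 0.5]
grip_width: 0.0433
finger_force: 0.0
```

>>> jog_arm(deltas=[[0.05,0.05,0.98,0],[0,0,0.98,0],[0,0,0.98,0],[0,0,0.98,0],[0,0,0,0],[0,0,0,0]])

```text
clock: 12.43
eef_pos: [0.6108, -0.1472, 0.1801]
tcp_rot: [[0.157, 0.988, -0.0], [0.988, -0.157, 0.0], [0.0, -0.0, -1.0]]
ft_force: [0.9, 0.4, 1.0]
grip_width: 0.0435
finger_force: 0.0
```

>>> jog_arm(deltas=[[0,0,0,0],[0,0,0,0],[0,0,0,0],[0,0,0,0],[0,0,0,0],[0,0,0,0],[0,0,0,0],[0,0,0,0]], jaw=0)

```text
clock: 13.1
eef_pos: [0.6115, -0.1475, 0.1801]
tcp_rot: [[0.158, 0.987, 0.002], [0.987, -0.158, -0.001], [-0.0, 0.002, -1.0]]
ft_force: [0.2, -0.1, 3.7]
grip_width: 0.0151
finger_force: 27.8
```

>>> jog_arm(deltas=[[0,-0.09,-0.18,0],[0,-0.09,-0.18,0],[0,-0.09,-0.18,0],[0,-0.09,-0.18,0],[0,-0.09,-0.18,0],[0,0,0,0]])

```text
clock: 13.6
eef_pos: [0.602, -0.1459, 0.1983]
tcp_rot: [[0.158, 0.987, 0.001], [0.987, -0.158, -0.0], [-0.0, 0.001, -1.0]]
ft_force: [1.3, 0.1, 1.3]
grip_width: 0.015
finger_force: 27.8
```

>>> jog_arm(deltas=[[0,0,-0.3,0],[0,0,-0.3,0],[0,0,-0.3,0],[0,0,-0.3,0],[0,0,-0.3,0],[0,0,-0.3,0],[0,0,-0.3,0],[0,0,-0.3,0],[0,0,-0.3,0],[0,0,-0.3,0],[0,0,0,0]])

```text
clock: 14.52
eef_pos: [0.6025, -0.146, 0.2591]
tcp_rot: [[0.158, 0.987, 0.002], [0.987, -0.158, -0.001], [-0.0, 0.002, -1.0]]
ft_force: [1.7, -0.4, -1.0]
grip_width: 0.0094
finger_force: 29.5
```

The grip is good: the plate has swung upright in the pads (width 9.4 mm). Next I'll carry it above the holder's mouth.

>>> jog_arm(deltas=[[0,0,-0.5,0],[0,0,-1,0],[0,0,-1,-0.8],[0,0,-1,-0.8],[0,0,-1,-0.8],[0,0,-1,-0.8],[0.5,0,-0.4,0],[0.8,0.1,0,0],[1,0.1,0,0],[1,0.1,0,0],[1,0.1,0,0],[1,0.1,0,0],[1,0.1,0,0],[1,0.1,0,0],[1,0,0,0],[1,0,0,0],[1,0,0,0],[1,0,0,0],[1,0,0,0]])

```text
clock: 16.1
eef_pos: [0.5851, 0.1017, 0.3743]
tcp_rot: [[-0.118, 0.993, -0.002], [0.993, 0.118, 0.0], [0.0, -0.002, -1.0]]
ft_force: [0.4, -0.7, -1.1]
grip_width: 0.0098
finger_force: 29.9
```

>>> jog_arm(deltas=[[1,0,0,0],[1,0,0,0],[1,0,0,0],[0.8,0,0,0],[0.5,0,0,0],[0,0,0,0],[0,0,0,0],[0,0,0,0]])

```text
clock: 16.77
eef_pos: [0.5758, 0.1848, 0.3748]
tcp_rot: [[-0.119, 0.993, -0.001], [0.993, 0.119, -0.001], [-0.001, -0.001, -1.0]]
ft_force: [-0.5, -0.3, -1.6]
grip_width: 0.0093
finger_force: 29.9
```

```bash
python3 - <<'E'
from h import *
from workcell import manip
s=manip.state();print(s["clock"],s["eef_pos"],np.round(s["tcp_rot"],3).tolist(),s["grip_width"])
a=manip.camera("side")["image"][:,:,::-1];b=manip.camera("top")["image"][:,:,::-1]
cv2.imwrite("pics/s5.png",a);cv2.imwrite("pics/t5.png",b)
R=np.array(s["tcp_rot"]);P=[R@np.array([x,y,z])+s["eef_pos"] for x in(-.044,.044) for z in(.014,.144) for y in(-.005,.005)]
for n in("side","top"): print(n,proj(n,P).round(1).tolist())
o=np.zeros((600,800,3),np.uint8);o[:,:480]=cv2.resize(a[110:260,270:390],None,fx=4,fy=4,interpolation=cv2.INTER_CUBIC)
o[:320,480:]=cv2.resize(b[190:270,250:330],None,fx=4,fy=4,interpolation=cv2.INTER_CUBIC)
cv2.imwrite("pics/c5.png",o)
E
```

```text
16.7667 [0.57577927 0.18482311 0.37482362] [[-0.119, 0.993, -0.001], [0.993, 0.119, -0.001], [-0.001, -0.001, -1.0]] 0.00928838319802127
side [[349.9, 152.4], [354.2, 151.2], [349.6, 200.4], [353.6, 199.1], [332.1, 131.3], [336.2, 130.2], [332.9, 178.7], [336.8, 177.5]]
top [[310.6, 208.4], [310.2, 204.4], [311.5, 217.8], [311.2, 214.3], [275.1, 211.7], [274.8, 207.7], [279.7, 220.8], [279.4, 217.2]]
```

View pics/c5.png

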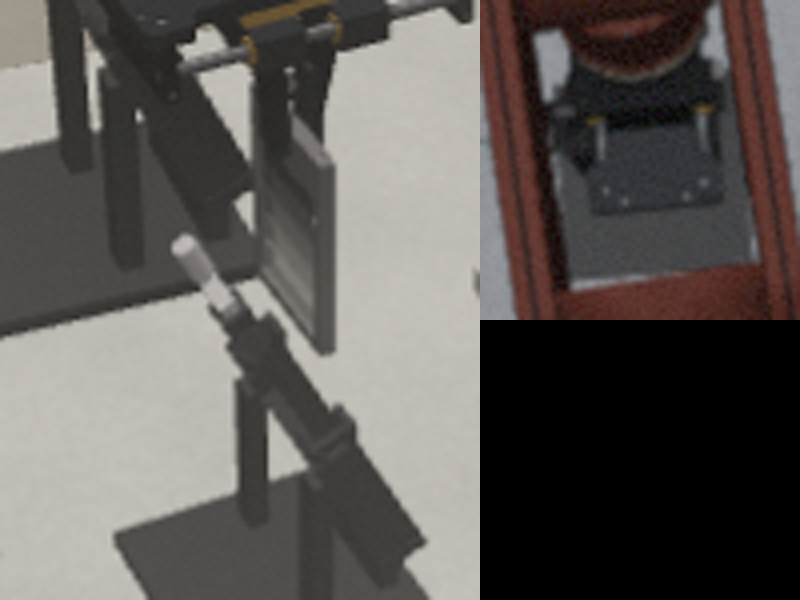

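The side picture shows the plate upright. Its -y foot corner is at about (353,197), a little (≈4 mm) higher than predicted. The holder's mouth is just below and in line. Shift sideways and lower.

>>> jog_arm(deltas=[[0.5,0,0,0],[0.5,0,0,0],[0,0,0.7,0],[0,0,0.7,0],[0,0,0.7,0],[0,0,0.7,0],[0,0,0.5,0],[0,0,0,0],[0,0,0,0]])

```text
clock: 17.62
eef_pos: [0.5732, 0.2056, 0.3087]
tcp_rot: [[-0.12, 0.993, -0.001], [0.993, 0.12, -0.0], [0.0, -0.001, -1.0]]
ft_force: [-0.7, -0.5, 0.3]
grip_width: 0.0096
finger_force: 29.9
```

>>> jog_arm(deltas=[[0,0,0.15,0],[0,0,0.15,0],[0,0,0.15,0],[0,0,0,0],[0,0,0,0]])

```text
clock: 18.03
eef_pos: [0.5734, 0.2053, 0.3001]
tcp_rot: [[-0.12, 0.993, -0.0], [0.993, 0.12, -0.0], [0.0, -0.0, -1.0]]
ft_force: [0.4, 0.9, -1.7]
grip_width: 0.0095
finger_force: 29.9
```

>>> jog_arm(deltas=[[0,0,0.1,0],[0,0,0.1,0],[0,0,0,0],[0,0,0,0]])

```text
clock: 18.37
eef_pos: [0.5738, 0.2054, 0.2965]
tcp_rot: [[-0.12, 0.993, 0.001], [0.993, 0.12, 0.0], [0.0, 0.001, -1.0]]
ft_force: [0.6, 0.0, -0.6]
grip_width: 0.0095
finger_force: 30.0
```

>>> jog_arm(deltas=[[0,0,0.1,0],[0,0,0.1,0],[0,0,0,0],[0,0,0,0]])

```text
clock: 18.7
eef_pos: [0.5748, 0.2055, 0.2943]
tcp_rot: [[-0.12, 0.993, 0.005], [0.993, 0.12, 0.001], [0.0, 0.005, -1.0]]
ft_force: [2.6, 0.2, 5.1]
grip_width: 0.0096
finger_force: 30.0
```

Contact is as wanted: the foot is on the channel's back wall, pushed out and up. Next I'll tilt the plate about its foot.

>>> jog_arm(deltas=[[0,-0.23,-0.05,0],[0,-0.23,0,0],[0,-0.23,0.05,0],[0,0,0,0],[0,0,0,0]])

```text
clock: 19.12
eef_pos: [0.5605, 0.2037, 0.294]
tcp_rot: [[-0.12, 0.993, 0.004], [0.993, 0.12, 0.001], [0.0, 0.004, -1.0]]
ft_force: [3.4, 0.1, 6.9]
grip_width: 0.0106
finger_force: 31.6
```

>>> jog_arm(deltas=[[0,-0.23,0.03,0],[0,-0.23,0.04,0],[0,-0.23,0.04,0],[0,0,0,0],[0,0,0,0]])

```text
clock: 19.53
eef_pos: [0.5468, 0.2021, 0.2923]
tcp_rot: [[-0.12, 0.993, 0.005], [0.993, 0.12, 0.001], [0.0, 0.005, -1.0]]
ft_force: [2.6, -0.1, 8.3]
grip_width: 0.0113
finger_force: 32.8
```

>>> jog_arm(deltas=[[0,-0.23,0.06,0],[0,-0.23,0.06,0],[0,-0.23,0.06,0],[0,0,0,0],[0,0,0,0]])

```text
clock: 19.95
eef_pos: [0.5328, 0.2005, 0.2885]
tcp_rot: [[-0.12, 0.993, 0.004], [0.993, 0.12, 0.001], [0.0, 0.004, -1.0]]
ft_force: [1.3, 0.1, 8.7]
grip_width: 0.0123
finger_force: 34.0
```

>>> jog_arm(deltas=[[0,-0.22,0.08,0],[0,-0.22,0.08,0],[0,-0.22,0.09,0],[0,-0.2,0.09,0],[0,0,0,0],[0,0,0,0]])

```text
clock: 20.45
eef_pos: [0.5152, 0.1983, 0.2805]
tcp_rot: [[-0.12, 0.993, 0.002], [0.993, 0.12, 0.0], [0.0, 0.002, -1.0]]
ft_force: [0.7, -0.9, 5.2]
grip_width: 0.0129
finger_force: 34.6
```

```bash
python3 - <<'E'
from h import *
from workcell import manip
a=manip.camera("side")["image"][:,:,::-1];cv2.imwrite("pics/s6.png",a)
cv2.imwrite("pics/s6c.png",cv2.resize(a[135:235,270:400],None,fx=6,fy=6,interpolation=cv2.INTER_CUBIC))
E
```

```text
(no output)
```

View pics/s6c.png

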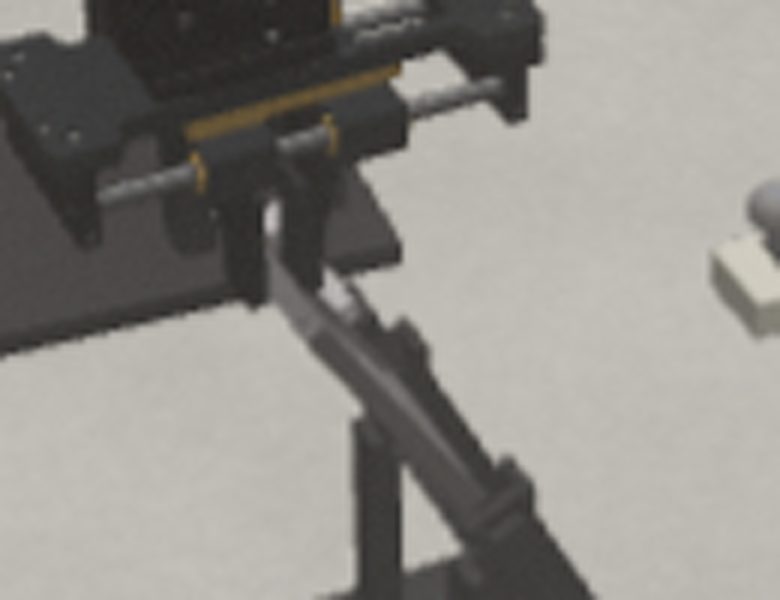

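```bash
python3 - <<'E'
from h import *
p=[.5684,.2053,np.radians(7)]
for a in(26,29,32):
    u=np.array([-np.sin(np.radians(a)),0,np.cos(np.radians(a))]);n=np.array([u[2],0,-u[0]])
    for s in (.108,):
        F=SEAT+s*UP-.002*NO
        P=[F+t*u+k*n+[0,-.044,0] for t in(0,.13) for k in(-.005,.005)]
        print(a,((proj("side",place(p,P))+.4-[270,135])*6).round().tolist())
P=[SEAT+s*UP+k*NO+[0,-.047,0] for s in(.088,.122) for k in(-.007,.007)]
print("chan",((proj("side",place(p,P))+.4-[270,135])*6).round().tolist())
T=np.array([.5152,.1983,.2805]);print("tip centre",((proj("side",T-[0,0,.025])+.4-[270,135])*6).round())
E
```

```text
26 [[461.0, 525.0], [482.0, 510.0], [322.0, 334.0], [344.0, 318.0]]
29 [[461.0, 525.0], [481.0, 509.0], [307.0, 346.0], [329.0, 329.0]]
32 [[462.0, 525.0], [481.0, 509.0], [294.0, 358.0], [314.0, 340.0]]
chan [[484.0, 556.0], [512.0, 535.0], [450.0, 510.0], [479.0, 489.0]]
tip centre [[277. 285.]]
```

The plate leans about 30° with its foot just inside the mouth, between the flares, and needs a bit less lean. I'll bring the top forward while starting down the slope.

>>> jog_arm(deltas=[[0,0.15,0.06,0],[0,0.15,0.06,0],[0,0.15,0.09,0],[0,0,0,0],[0,0,0,0]])

```text
clock: 20.92
eef_pos: [0.5241, 0.1993, 0.275]
tcp_rot: [[-0.12, 0.993, -0.0], [0.993, 0.12, -0.0], [-0.0, -0.0, -1.0]]
ft_force: [2.7, 0.5, 0.8]
grip_width: 0.0131
finger_force: 32.2
```

>>> jog_arm(deltas=[[0,0.07,0.14,0],[0,0.07,0.14,0],[0,0.07,0.14,0],[0,0,0,0],[0,0,0,0]])

```text
clock: 21.33
eef_pos: [0.5285, 0.1999, 0.2662]
tcp_rot: [[-0.12, 0.993, -0.0], [0.993, 0.12, 0.0], [0.0, -0.0, -1.0]]
ft_force: [4.3, 1.7, -0.8]
grip_width: 0.0128
finger_force: 32.1
```

>>> jog_arm(deltas=[[0,0.12,0.22,0],[0,0.12,0.22,0],[0,0.12,0.22,0],[0,0.12,0.22,0],[0,0,0,0],[0,0,0,0]])

```text
clock: 21.83
eef_pos: [0.5383, 0.201, 0.2482]
tcp_rot: [[-0.12, 0.993, -0.0], [0.993, 0.12, -0.0], [-0.0, -0.0, -1.0]]
ft_force: [6.5, 1.4, -2.2]
grip_width: 0.0132
finger_force: 32.4
```

>>> jog_arm(deltas=[[0,0.11,0.22,0],[0,0.11,0.22,0],[0,0.11,0.22,0],[0,0.11,0.22,0],[0,0,0,0],[0,0,0,0]])

```text
clock: 22.33
eef_pos: [0.5481, 0.2022, 0.2316]
tcp_rot: [[-0.12, 0.993, 0.003], [0.993, 0.12, 0.001], [0.0, 0.003, -1.0]]
ft_force: [8.5, 1.6, 0.7]
grip_width: 0.0133
finger_force: 32.2
```

>>> jog_arm(deltas=[[0,0.13,0.2,0],[0,0.12,0.2,0],[0,0.11,0.2,0],[0,0.11,0.2,0],[0,0,0,0],[0,0,0,0]])

```text
clock: 22.83
eef_pos: [0.5581, 0.2035, 0.2164]
tcp_rot: [[-0.12, 0.993, 0.005], [0.993, 0.12, 0.001], [0.0, 0.005, -1.0]]
ft_force: [9.4, 1.7, 1.7]
grip_width: 0.0132
finger_force: 30.7
```

>>> jog_arm(deltas=[[0,0.1,0.2,0],[0,0.1,0.2,0],[0,0.1,0.2,0],[0,0,0,0],[0,0,0,0]])

```text
clock: 23.25
eef_pos: [0.5647, 0.2043, 0.205]
tcp_rot: [[-0.12, 0.993, 0.007], [0.993, 0.12, 0.001], [0.001, 0.007, -1.0]]
ft_force: [11.6, 2.2, 3.8]
grip_width: 0.0133
finger_force: 30.0
```

>>> jog_arm(deltas=[[0,0.1,0,0],[0,0.1,0,0],[0,0,0,0],[0,0,0,0]])

```text
clock: 23.58
eef_pos: [0.5666, 0.2045, 0.2041]
tcp_rot: [[-0.12, 0.993, 0.001], [0.993, 0.12, 0.0], [0.0, 0.001, -1.0]]
ft_force: [5.0, 0.7, 6.1]
grip_width: 0.0127
finger_force: 29.3
```

>>> jog_arm(deltas=[[0,0.1,0.18,0],[0,0.1,0.18,0],[0,0,0,0],[0,0,0,0]])

```text
clock: 23.92
eef_pos: [0.5708, 0.205, 0.1962]
tcp_rot: [[-0.12, 0.993, 0.002], [0.993, 0.12, 0.0], [0.0, 0.002, -1.0]]
ft_force: [8.5, 2.2, 0.1]
grip_width: 0.0125
finger_force: 28.4
```

>>> jog_arm(deltas=[[0,0.13,0.15,0],[0,0.1,0.15,0],[0,0,0,0],[0,0,0,0]])

```text
clock: 24.25
eef_pos: [0.5747, 0.2054, 0.1895]
tcp_rot: [[-0.12, 0.993, 0.0], [0.993, 0.12, 0.0], [0.0, 0.0, -1.0]]
ft_force: [7.2, 2.0, 0.5]
grip_width: 0.013
finger_force: 27.4
```

>>> jog_arm(deltas=[[0,0.1,0.12,0],[0,0.07,0.12,0],[0,0,0,0],[0,0,0,0]])

```text
clock: 24.58
eef_pos: [0.5773, 0.2059, 0.1849]
tcp_rot: [[-0.12, 0.993, -0.002], [0.993, 0.12, -0.0], [0.0, -0.002, -1.0]]
ft_force: [2.1, 1.4, 1.7]
grip_width: 0.0126
finger_force: 27.7
```

>>> jog_arm(deltas=[[0,0.05,0.1,0],[0,0.05,0.1,0],[0,0,0,0],[0,0,0,0]])

```text
clock: 24.92
eef_pos: [0.5785, 0.2069, 0.1849]
tcp_rot: [[-0.121, 0.993, -0.002], [0.993, 0.121, 0.001], [0.001, -0.002, -1.0]]
ft_force: [-11.7, 0.4, 24.3]
grip_width: 0.0126
finger_force: 29.5
```

>>> jog_arm(deltas=[[0,0.05,0.1,0],[0,0.05,0.1,0],[0,0,0,0],[0,0,0,0]])

```text
clock: 25.25
eef_pos: [0.581, 0.2072, 0.1856]
tcp_rot: [[-0.121, 0.993, -0.0], [0.993, 0.121, 0.001], [0.001, -0.0, -1.0]]
ft_force: [-22.0, -2.7, 45.4]
grip_width: 0.0122
finger_force: 32.2
```

Hard stop reached at z 0.185, where home was predicted. Now I'll relieve the press, release and withdraw upward.

>>> jog_arm(deltas=[[0,-0.1,-0.15,0],[0,-0.1,-0.15,0],[0,0,0,0],[0,0,0,0]])

```text
clock: 25.58
eef_pos: [0.5775, 0.2063, 0.1844]
tcp_rot: [[-0.12, 0.993, -0.001], [0.993, 0.12, 0.001], [0.001, -0.0, -1.0]]
ft_force: [-1.8, 2.1, 10.7]
grip_width: 0.0124
finger_force: 30.6
```

>>> jog_arm(deltas=[[0,0,0,0],[0,0,0,0],[0,0,0,0],[0,0,0,0],[0,0,0,0],[0,0,0,0]], jaw=0.5)

```text
clock: 26.08
eef_pos: [0.5774, 0.2056, 0.1828]
tcp_rot: [[-0.12, 0.993, -0.002], [0.993, 0.12, -0.0], [-0.0, -0.002, -1.0]]
ft_force: [0.6, 0.9, 0.7]
grip_width: 0.0408
finger_force: 0.0
```

>>> jog_arm(deltas=[[0,0,-0.5,0],[0,0,-1,0],[0,0,-1,0],[0,0,-1,0],[0,0,-1,0],[0,0,-1,0],[0,0,0,0],[0,0,0,0]])

```text
clock: 26.75
eef_pos: [0.5787, 0.206, 0.2959]
tcp_rot: [[-0.12, 0.993, 0.004], [0.993, 0.12, 0.001], [0.0, 0.004, -1.0]]
ft_force: [0.9, 1.0, -0.6]
grip_width: 0.0433
finger_force: 0.0
```

```bash
python3 - <<'E'
from h import *
from workcell import manip
s=manip.state();print(s["clock"],s["joint_positions"],s["grip_width"],s["eef_pos"])
a=manip.camera("side")["image"][:,:,::-1];cv2.imwrite("pics/s7.png",a)
cv2.imwrite("pics/w7.png",manip.camera("wrist")["image"][:,:,::-1])
# plate top-edge pixels, bright/grey against the black holder: compare with start picture
d=cv2.absdiff(a,cv2.imread("pics/side0.png")).max(2)[170:262,300:385]
ys,xs=np.where(d>25);print("changed px bbox (x0,y0,x1,y1):",xs.min()+300,ys.min()+170,xs.max()+300,ys.max()+170,len(xs))
p=[.5684,.2053,np.radians(7)]
P=[SEAT+t*UP+k*NO+[0,b,0] for t in(0,.13) for b in(-.044,.044) for k in(-.005,.005)]
print(proj("side",place(p,P)).round(1).tolist())
E
```

```text
26.75 [ 1.22456486e+01  9.45754694e+00  8.59232916e+01 -1.02704018e-03
  8.44050166e+01  5.34251088e+00] 0.04328883923164942 [0.57866176 0.20601797 0.29591574]
changed px bbox (x0,y0,x1,y1): 313 170 349 215 276
[[364.0, 244.7], [367.2, 242.4], [348.4, 223.5], [351.5, 221.3], [343.4, 216.5], [346.9, 214.0], [327.7, 195.0], [331.0, 192.6]]
```

I'll check it is home by touching the top edge with closed fingers; contact is expected at TCP z ≈ 0.197.

>>> jog_arm(deltas=[[0,-0.5,0,0],[0,0,0.8,0],[0,0,0.8,0],[0,0,0.8,0],[0,0,0.8,0],[0,0,0.7,0],[0,0,0.3,0],[0,0,0,0],[0,0,0,0],[0,0,0,0]], jaw=0)

```text
clock: 27.68
eef_pos: [0.5683, 0.2047, 0.2104]
tcp_rot: [[-0.12, 0.993, 0.001], [0.993, 0.12, 0.0], [0.0, 0.001, -1.0]]
ft_force: [-0.8, 0.9, 0.8]
grip_width: 0.0004
finger_force: 0.0
```

>>> jog_arm(deltas=[[0,0,0.1,0],[0,0,0.1,0],[0,0,0.1,0],[0,0,0,0],[0,0,0,0]])

```text
clock: 28.1
eef_pos: [0.5678, 0.2046, 0.2037]
tcp_rot: [[-0.12, 0.993, -0.0], [0.993, 0.12, -0.0], [-0.0, -0.0, -1.0]]
ft_force: [0.0, -0.3, -0.5]
grip_width: 0.0007
finger_force: 0.0
```

>>> jog_arm(deltas=[[0,0,0.1,0],[0,0,0.1,0],[0,0,0,0],[0,0,0,0]])

```text
clock: 28.43
eef_pos: [0.5678, 0.2046, 0.1995]
tcp_rot: [[-0.12, 0.993, -0.0], [0.993, 0.12, -0.0], [-0.0, -0.0, -1.0]]
ft_force: [-0.6, 0.2, -1.1]
grip_width: 0.0005
finger_force: 0.0
```

>>> jog_arm(deltas=[[0,0,0.1,0],[0,0,0,0],[0,0,0,0]])

```text
clock: 28.68
eef_pos: [0.5678, 0.2046, 0.1976]
tcp_rot: [[-0.12, 0.993, -0.0], [0.993, 0.12, -0.0], [-0.0, -0.0, -1.0]]
ft_force: [1.1, 0.8, 0.1]
grip_width: 0.0005
finger_force: 0.0
```

>>> jog_arm(deltas=[[0,0,0.1,0],[0,0,0,0],[0,0,0,0]])

```text
clock: 28.93
eef_pos: [0.5678, 0.2046, 0.1956]
tcp_rot: [[-0.12, 0.993, -0.0], [0.993, 0.12, -0.0], [-0.0, -0.0, -1.0]]
ft_force: [0.1, 0.7, -0.4]
grip_width: 0.0002
finger_force: 0.0
```

>>> jog_arm(deltas=[[0,0,0.1,0],[0,0,0,0],[0,0,0,0]])

```text
clock: 29.18
eef_pos: [0.5681, 0.2047, 0.1948]
tcp_rot: [[-0.12, 0.993, 0.001], [0.993, 0.12, 0.0], [0.0, 0.001, -1.0]]
ft_force: [-2.8, -1.2, 4.8]
grip_width: 0.0005
finger_force: 3.0
```

The top edge stops the fingers at tip z ≈ 0.170, so the filter is fully home. Next I'll go round to the knob's outer side and push the bolt shut.

>>> jog_arm(deltas=[[0,0,-0.6,0],[0,0,-0.9,0],[0,0,-0.9,0],[0,0,-0.8,0],[0.8,-0.23,0,0],[1,-0.23,0,0],[1,0,0,0],[1,0,0,0],[1,0,0,0],[1,0,0,0],[0.5,0,0,0],[0,0,0,0],[0,0,0.8,0],[0,0,0.7,0],[0,0,0.5,0],[0,0,0,0],[0,0,0,0]])

```text
clock: 30.6
eef_pos: [0.5432, 0.3276, 0.2165]
tcp_rot: [[-0.119, 0.993, -0.002], [0.993, 0.119, -0.001], [-0.001, -0.003, -1.0]]
ft_force: [-0.5, -0.1, 0.7]
grip_width: 0.0006
finger_force: 0.0
```

>>> jog_arm(deltas=[[-0.2,0,0,0],[-0.2,0,0,0],[-0.2,0,0,0],[-0.2,0,0,0],[-0.2,0,0,0],[0,0,0,0]])

```text
clock: 31.1
eef_pos: [0.5465, 0.3081, 0.2183]
tcp_rot: [[-0.12, 0.993, 0.001], [0.993, 0.12, 0.0], [0.0, 0.001, -1.0]]
ft_force: [-0.3, 1.2, -0.9]
grip_width: 0.0003
finger_force: 0.1
```

>>> jog_arm(deltas=[[-0.25,0,0,0],[-0.25,0,0,0],[-0.25,0,0,0],[-0.25,0,0,0],[-0.25,0,0,0],[-0.25,0,0,0],[-0.25,0,0,0],[-0.15,0,0,0],[0,0,0,0],[0,0,0,0]])

```text
clock: 31.93
eef_pos: [0.5505, 0.2705, 0.2174]
tcp_rot: [[-0.12, 0.993, -0.001], [0.993, 0.12, -0.001], [-0.001, -0.001, -1.0]]
ft_force: [0.3, -0.6, -0.3]
grip_width: 0.0005
finger_force: 0.0
```

>>> jog_arm(deltas=[[-0.1,0,0,0],[-0.1,0,0,0],[0,0,0,0],[0,0,0,0]])

```text
clock: 32.27
eef_pos: [0.5509, 0.267, 0.2175]
tcp_rot: [[-0.12, 0.993, -0.0], [0.993, 0.12, -0.0], [-0.0, -0.0, -1.0]]
ft_force: [-0.4, 0.1, -0.3]
grip_width: 0.0003
finger_force: 0.2
```

>>> jog_arm(deltas=[[-0.1,0,0,0],[-0.1,0,0,0],[0,0,0,0],[0,0,0,0]])

```text
clock: 32.6
eef_pos: [0.551, 0.2658, 0.2177]
tcp_rot: [[-0.121, 0.993, -0.0], [0.993, 0.121, 0.005], [0.005, 0.0, -1.0]]
ft_force: [-0.4, 10.4, -1.1]
grip_width: 0.0002
finger_force: 5.2
```

>>> jog_arm(deltas=[[-0.1,0,0,0],[-0.1,0,0,0],[0,0,0,0],[0,0,0,0]])

```text
clock: 32.93
eef_pos: [0.551, 0.2651, 0.2179]
tcp_rot: [[-0.122, 0.992, -0.0], [0.992, 0.122, 0.011], [0.011, 0.001, -1.0]]
ft_force: [-1.3, 20.9, -3.0]
grip_width: 0.0002
finger_force: 10.6
```

The bolt is hard against its shut stop, at the predicted position. Withdraw.

>>> jog_arm(deltas=[[0.6,0,0,0],[0.8,0,0,0],[0.5,0,0,0],[0,0,-0.8,0],[0,0,-1,0],[0,0,-1,0],[0,0,-1,0],[0,0,0,0],[0,0,0,0],[0,0,0,0]])

```text
clock: 33.77
eef_pos: [0.5472, 0.2966, 0.2927]
tcp_rot: [[-0.12, 0.993, -0.001], [0.993, 0.12, -0.001], [-0.001, -0.001, -1.0]]
ft_force: [-0.8, 0.3, -0.0]
grip_width: 0.0004
finger_force: 0.0
```

```bash
python3 - <<'E'
from h import *
from workcell import manip
a=manip.camera("side")["image"][:,:,::-1];cv2.imwrite("pics/s9.png",a)
z=cv2.imread("pics/side0.png");d=cv2.absdiff(a,z).max(2)
for n,(x0,y0,x1,y1) in dict(rack=(365,285,490,480),hood_ring=(405,240,495,350)).items(): print(n,(d[y0:y1,x0:x1]>30).sum())
b=(a[165:215,310:345].min(2)>150).astype(int); c=(z[165:215,310:345].min(2)>150).astype(int)
ys,xs=np.where(d[165:235,310:360]>30);print("holder changes",len(xs),xs.min()+310,xs.max()+310,ys.min()+165,ys.max()+165)
print(manip.job_done())
E
```

```text
rack 636
hood_ring 616
holder changes 151 320 348 178 215
the job is handed in; nothing more can be done
None
```

The 88 mm filter is home in the smallest holder with the bolt pushed shut, and the job was handed in at about 34 s; I got no verdict back and made no final visual check of the rack, adapter ring or lens hood.

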